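# Clamp a resin grain specimen with the ratchet bench clamp and keep it held

## Robot

A 6-joint arm with a two-finger parallel gripper is mounted at the origin on the work surface. World frame = base frame: x ahead of the robot, y to its left, z up, the work surface at z = 0. Lengths are in mm, angles in rad, forces in N, time in s.
With the tool pointing down it reaches from about 325 to 775 mm from the base axis. Payload 5.5 kg.
Tool frame: the origin (TCP) lies at the very end of the fingers, on their centre line; the grasp point (between the pads) lies 19 mm behind it; z points along the fingers, y is the direction in which the jaws open and shut (so a half turn about z gives the same grasp; the last joint's range is limited). The gripper opens to 88 mm and grips with 3 to 60 N. Pads are 20 mm wide; open, the fingers measure 115 mm over their backs; the gripper's body (75 mm by 178 mm) begins 61 mm behind the grasp point.
Start: joints at [1.157, 0.091, 1.231, -0, 1.82, -0.057], TCP at [209.572, 562.224, 222.631] pointing down, gripper open.
Joint ranges: [-2.87, 2.87], [-0.86, 2.18], [0.17, 2.46], [-1.51, 4.65], [0.06, 2.69], [-2.65, 2.65]. Speed limits (rad/s): [2.57, 2.57, 3.01, 3.14, 3.14, 3.14].

## Interface

Orientations are given as a unit quaternion [x, y, z, w].
In Python, from bench import status, optics, order gives the robot as it stands.
- The arm moves only by the tool drive_tool, never from a script. Its argument "rows" is text: rows parted by semicolons, each of 4 numbers parted by spaces: the shift along the tool's x, y, z in mm, then the turn about the tool's z in rad. A call has 1 to 5 rows; each row is the pose to reach, as a shift and turn from the pose commanded when the call began, along the tool's axes at that moment; what a row does not reach only later rows make up. A row lasts 1/12 s, in which the tool goes at most 41.7 mm and 7.16 degrees, less where a joint would pass 70% of its speed; a pose out of reach is approached as far as the arm can. A call with a gripper value outside its range is refused whole. "grip" is the opening, from 0 (shut) to 1 (fully open), set as the call begins (left out, the last holds). The fingers move at their own pace and stop on an object; "newtons" is the grip in N (left out, the last holds). Time passes only in rows, so rows that repeat a pose let the fingers close. It gives the time, the measured TCP pose, the force and the opening at its end, in the units of the state.
- status.state(): the state, without advancing time (a new reading comes with each control period).
- optics.snapshot(name): name is "side" or "top"; returns the picture (400x640x3 uint8, red, green, blue); there is no depth.
- optics.calibration(name): a dict with "vertical_fov" (degrees; the focal length in pixels is half the picture's height over the tangent of half this angle, whatever the lens; pixels are square), "cx", "cy" (the principal point, pixels), "T" (4x4, takes a point from camera to world coordinates). Camera axes: x right, y up, looking along -z (the intrinsics and any distortion apply to the point x, -y, -z); pixel columns grow to the right and rows downward; lengths in mm; the calibration is good to about 2 mm. A picture is of the moment at which its call begins. calibration takes no time and is no camera call.
- order.sign_off(): hands the job in, once; it reports no verdict.
The state is a dict: "clock": time; "joint_pos": joint angles; "joint_vel": joint speeds; "tau": joint torques, N m; "eef_pos": TCP position; "ee_rot": TCP orientation; "ft_force": force on the tool from outside, world axes, zero at the start; "torque": the same for the moment, N m; "finger_gap": finger opening in mm.
Only numpy, scipy, OpenCV 4.12 (cv2) and the standard library are available. Lean on these libraries where they do the work, as an engineer would, in place of code of your own. Each camera call takes 0.05 s, during which the arm holds its last target.

## Task

Free the trigger of the bench clamp by pressing the red lock knob down and, while it is down, turning it anticlockwise as far as it goes, then let the knob spring back up. Then pump the yellow trigger bar towards the block again and again, letting it come right back between strokes, until the jaw has pushed the clear specimen block against the fixed anvil and the mouth of the blue jaw stands in the green band of the spring plunger - never into the red, which would crack the specimen. Move the jaw only with the trigger, leave the block and the things standing around alone, and finish still holding the trigger there: do not let go.

Things in the scene. Friction and masses are not known exactly. Their poses are not given: they have to be found in the camera images.
- clamp: Fixed bench clamp, base plate 375 x 90 x 12 mm. Origin on the desk; x axis: the way the jaw advances, to block and anvil; z up. Trigger pivot at x -110 mm; toothed bar along the middle (top 77 mm up), guides up to 80 mm high; blue jaw head 79 mm high; bed (top 24 mm up) x 100 to 185; grey anvil beyond, 74 mm high; lock at x -30, y -60, with a 78 mm high gate over its bolt round x -85, y -80 mm.
- anvil_face (a point): Middle of the anvil's face that the block is pressed against, 47 mm above the desk; axes as the clamp's.
- lock_grip (a point): Middle of the red lock knob's grip, 108 mm above the desk, on its upright turning axis. The grip is an upright bar 44 mm long, 12 mm wide, reaching 10 mm above and 18 mm below this point, on a black disc (44 mm diameter, top 90 mm up). Its length lies along this point's x (the clamp's x when locked); pinch it across, along the point's y. It moves and turns with the knob.
- lock_press (a joint): How far the knob is pressed down, m: 0 up, 0.009 fully down. A spring pushes it up (2 N at rest, 8 N fully down). It can be turned past the gate only while pressed 6 mm or more.
- lock_turn (a joint): Turn of the knob, rad: 0 locked, 1.35 at the end stop, growing anticlockwise seen from above. From 0.12 to 0.6 it must be kept pressed (the bolt passes under the gate); beyond 0.65 it springs back up when released, and the trigger is free. At 0 the bolt blocks the trigger.
- trigger_bar (a point): Yellow round cross bar of the trigger, 14 mm thick, 80 mm long along its y axis (the clamp's y), origin at its centre, about 130 mm above the desk. It tops a lever that swings about a level axis along y, 110 mm below the bar; nothing as high is within 50 mm in front of or behind it. A stroke moves it about 37 mm along the clamp's +x, level within 2 mm.
- trigger (a joint): Swing of the trigger lever, rad: 0 at rest (leaning back), 0.34 at the end of a stroke; a spring returns it (2 to 4 N at the bar). Its pawl pushes the toothed bar: the jaw moves half as far as the yellow bar, up to 18 mm a stroke, less up to 6 mm until the pawl meets a tooth. When let back, the jaw stays, or creeps back until the plunger is in no more than 4 mm.
- jaw (a joint): Travel of the blue jaw and its toothed bar along the clamp's x, m: grows towards the block. Holds itself by 5 N of friction only. To be moved by the trigger alone.
- gauge (a joint): How far the spring plunger in front of the jaw is pushed into the jaw, m: 0 out (pad not loaded). Force on the pad is 2 N plus 0.8 N per mm. White band 0 to 0.006, green band 0.006 to 0.014, red from 0.014; bottoms at 0.022. With the plunger in the green the bar needs about 9 to 14 N to be held.
- pad_face (a point): Middle of the black rubber pad (32 mm diameter) at the plunger's front, on the face that meets the block, 47 mm above the desk; axes as the clamp's. It travels 28 to 48 mm before the block is against the anvil.
- block: Clear resin block with a wheat ear cast in it, 50 mm along its x (the clamp's x), 44 mm wide, 46 mm tall, loose on the clamp's bed, 0 to 10 mm short of the anvil. Origin: centre of its underside.
- grain_jar: Bystander: egg-shaped glass jar of grain on a foot, 64 mm diameter, 112 mm tall; origin under its centre.
- card_stand: Bystander: tent-shaped stand with blank red cards, 48 x 90 x 53 mm; origin under its centre.
- sheaf_bottle: Bystander: dark bottle 44 mm diameter with wheat ears up to 200 mm tall; origin under its centre.
Things that resemble listed ones, but are neither listed nor needed, are in the scene too. What is shaped like the block but orange, pink or turquoise is not meant.

How it is judged:
By the outcome, as a careful person would: the job done as asked, in the order asked, and still so for the second after the job is handed in, while the arm keeps its last pose, push and grip.
It also fails if it takes over 72 s, if anything falls off the work surface, if the arm or the gripper's body presses on something with over 40 N, if the wrist force passes 120 N, or if a joint passes its speed limit or range.

## Working session

There is one attempt and no reset: what is moved stays moved. The work goes in short steps, Python scripts to look and compute and a tool call to move; the robot and the scene stay as the last step left them, time stands still between calls to the robot, and variables do not carry over. Pictures are saved under pics/ and viewed, and the job is handed in when it is done.

Besides the shell and the picture viewer there is one more tool, called after ">>>" as a command line: name --argument value ..., lists and objects as JSON in quotes. drive_tool: Moves the arm, as the interface text tells. Its arguments: {"type":"object","properties":{"rows":{"type":"string"},"grip":{"type":"number"},"newtons":{"type":"number"}},"required":["rows"]}

```bash
mkdir -p pics; ls
python3 - <<'E'
from bench import status, optics
import cv2
print(status.state())
for n in("side","top"):
    c=optics.calibration(n);print(n,c)
    cv2.imwrite(f"pics/{n}0.png",optics.snapshot(n)[:,:,::-1])
E
```

```text
pics
{'clock': 0.0, 'joint_pos': array([ 1.15730561e+00,  9.18356257e-02,  1.23186713e+00,  1.29789345e-05,
        1.81978654e+00, -5.66894162e-02]), 'joint_vel': array([-0.00024234,  0.00010981, -0.00069461,  0.00046221,  0.00068038,
        0.00149915]), 'tau': array([ 1.43381294e-03, -4.46444964e+01, -4.06445789e+01,  6.99316431e-02,
        2.92300573e-02, -1.42401700e-04]), 'eef_pos': array([209.44194243, 561.94798566, 221.53137541]), 'ee_rot': array([ 1.77454188e-01,  9.84128605e-01, -9.20770302e-04, -2.27010715e-04]), 'ft_force': array([-0.60843352, -0.1328574 , -0.83493463]), 'torque': array([-0.02417377, -0.02061856, -0.00078933]), 'finger_gap': 87.84763255665396}
side {'vertical_fov': 43.06811836110467, 'cx': 322.5465996538091, 'cy': 199.78533625028078, 'T': array([[-9.99724357e-01,  2.33314720e-02, -2.61760934e-03,
         5.55045521e+02],
       [-1.49594277e-02, -5.47094945e-01,  8.36936877e-01,
         9.63851716e+02],
       [ 1.80948885e-02,  8.36745339e-01,  5.47293168e-01,
         6.76279814e+02],
       [ 0.00000000e+00,  0.00000000e+00,  0.00000000e+00,
         1.00000000e+00]])}
top {'vertical_fov': 55.352975818853515, 'cx': 319.562457704549, 'cy': 198.98189243717528, 'T': array([[ 3.68050799e-03,  9.88220668e-01, -1.52991387e-01,
         4.72313796e+02],
       [-9.99992670e-01,  3.47577239e-03, -1.60565185e-03,
         6.10432839e+01],
       [-1.05497510e-03,  1.52996176e-01,  9.88226218e-01,
         8.66557827e+02],
       [ 0.00000000e+00,  0.00000000e+00,  0.00000000e+00,
         1.00000000e+00]])}
```

View pics/side0.png

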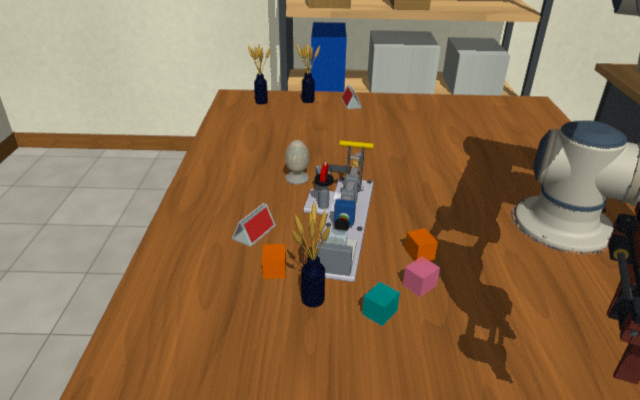

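View pics/top0.png

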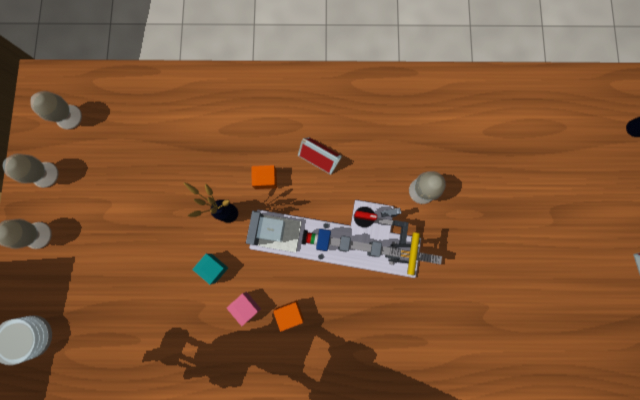

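```bash
cat > h.py <<'E'
import numpy as np, cv2
from bench import status, optics
def K(c): return 200/np.tan(np.radians(c['vertical_fov'])/2)
def ray(n,u,v):
    c=optics.calibration(n);f=K(c);T=c['T']
    return T[:3,3],T[:3,:3]@np.array([(u-c['cx'])/f,-(v-c['cy'])/f,-1])
def plane(n,u,v,z):
    o,d=ray(n,u,v);return o+d*(z-o[2])/d[2]
def proj(n,p):
    c=optics.calibration(n);f=K(c);T=c['T'];q=T[:3,:3].T@(np.array(p)-T[:3,3])
    return np.array([c['cx']+f*q[0]/-q[2],c['cy']-f*q[1]/-q[2]])
def tri(a,b):
    o1,d1=ray('top',*a);o2,d2=ray('side',*b)
    s=np.linalg.lstsq(np.c_[d1,-d2],o2-o1,rcond=None)[0]
    p,q=o1+s[0]*d1,o2+s[1]*d2
    return (p+q)/2,np.linalg.norm(p-q)
def crop(img,x0,y0,w,h,k,f):
    cv2.imwrite(f,cv2.resize(img[y0:y0+h,x0:x0+w],None,fx=k,fy=k,interpolation=cv2.INTER_CUBIC)[:,:,::-1])
def blobs(img,m,mn=15):
    n,l,s,c=cv2.connectedComponentsWithStats(m.astype(np.uint8))
    return [(c[i].round(1),s[i].tolist(),cv2.minAreaRect(np.argwhere(l==i)[:,::-1].astype(np.float32))) for i in range(1,n) if s[i,4]>=mn]
def cols(img):
    h=cv2.cvtColor(img,cv2.COLOR_RGB2HSV);H,S,V=[h[:,:,i].astype(int) for i in range(3)]
    return dict(yellow=(abs(H-27)<5)&(S>180)&(V>120),red=((H<5)|(H>175))&(S>170)&(V>80),blue=(abs(H-110)<8)&(S>150)&(V>60)&(V<255))
E
python3 - <<'E'
from h import *
for n in('top','side'):
    img=cv2.imread(f'pics/{n}0.png')[:,:,::-1].copy()
    for k,m in cols(img).items():
        for b in blobs(img,m): print(n,k,b)
    crop(img,*((240,190,210,100,3.8) if n=='top' else (270,130,130,150,4)),f'pics/{n}0c.png')
E
```

```text
top yellow (array([413., 253.]), [408, 233, 11, 42, 268], ((412.83270263671875, 253.28253173828125), (6.639411449432373, 41.302310943603516), 7.4314093589782715))
top red (array([316. , 158.1]), [301, 145, 32, 27, 360], ((315.5615539550781, 157.89230346679688), (34.605690002441406, 10.666986465454102), 29.74488067626953))
top red (array([364.3, 214.9]), [355, 211, 22, 9, 121], ((365.57513427734375, 215.0115509033203), (21.516094207763672, 6.538459300994873), 8.746162414550781))
top red (array([308.1, 237.7]), [306, 233, 5, 10, 35], ((308.09619140625, 237.51922607421875), (3.53009033203125, 9.21745777130127), 11.309932708740234))
top blue (array([323.1, 239.5]), [317, 230, 13, 20, 215], ((323.2099914550781, 239.5299835205078), (11.030865669250488, 19.657569885253906), 8.130102157592773))
side yellow (array([356.4, 144.1]), [339, 140, 35, 9, 191], ((356.031494140625, 144.16966247558594), (34.13127517700195, 5.830759525299072), 5.440331935882568))
side red (array([346.8,  95.7]), [343, 88, 9, 16, 83], ((346.7000427246094, 95.60000610351562), (7.155416965484619, 13.86362075805664), 26.56505012512207))
side red (array([323.5, 172.6]), [320, 164, 8, 18, 106], ((323.41180419921875, 172.3529510498047), (6.305926322937012, 17.947635650634766), 14.03624439239502))
side red (array([258.4, 224.6]), [245, 209, 28, 33, 491], ((258.6041259765625, 224.63247680664062), (18.14148712158203, 30.947240829467773), 51.842769622802734))
side blue (array([328.6,  56.3]), [311, 23, 35, 68, 2153], ((328.0, 56.5), (67.0, 34.0), 90.0))
side blue (array([344.7, 209.1]), [334, 200, 21, 25, 321], ((344.0621032714844, 211.75518798828125), (19.349597930908203, 23.4188289642334), 4.763641834259033))
```

```bash
sleep 1
```

```text
(no output)
```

View pics/top0c.png

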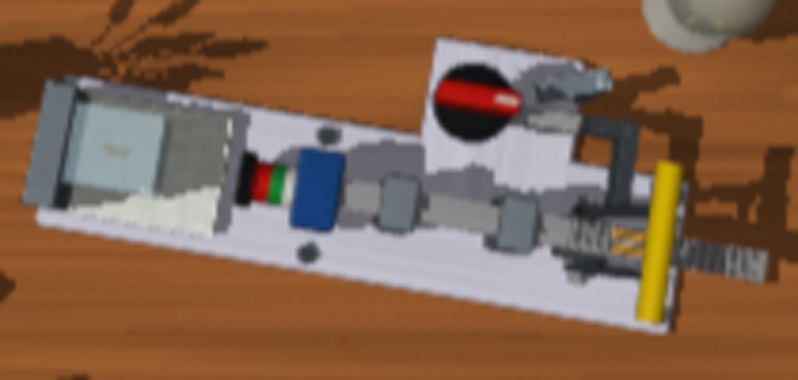

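View pics/side0c.png

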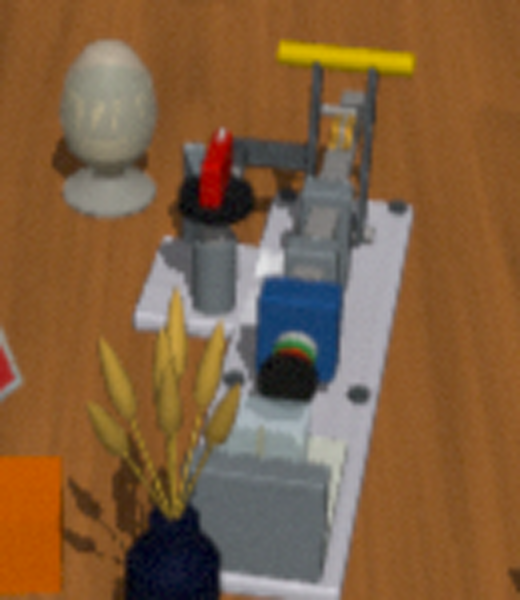

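Run:
```python
from h import *
print('bar plane',plane('top',413,253.3,133), plane('side',356.4,143.5,133),tri((413,253.3),(356.2,144)))
# bar ends
a=np.radians(7.4);e=20*np.array([-np.sin(a),np.cos(a)])
A=plane('top',*(np.array([413,253.3])+e),133);B=plane('top',*(np.array([413,253.3])-e),133);print(A,B,A-B)
print('knob',plane('top',366,215.2,118),tri((366,215.2),(323.5,172.6)))
# knob disc dark circle
img=cv2.imread('pics/top0.png')
for (u,v,z) in [(366,215.2,118),(323.1,239.5,79)]: print(plane('top',u,v,z))
# base plate corners z=12 : crop/3.8
for u,v in [(672,332),(38,222)]: print(plane('top',240+u/3.8,190+v/3.8,12))
for u,v in [(75,108),(160,108),(75,185),(158,192)]: print('blk',plane('top',240+u/3.8,190+v/3.8,70))
```

```text
bar plane [ 481.84384638 -116.06732607  133.        ] [ 481.23734361 -113.55272674  133.        ] (array([ 481.65160171, -116.75302263,  130.07113671]), np.float64(0.4623110231870093))
[ 444.72214569 -109.94808912  133.        ] [ 519.55444911 -122.28363915  133.        ] [-74.83230342  12.33555003   0.        ]
knob [556.14100321 -29.48914743 118.        ] (array([557.79671927, -31.74918514,  98.99754949]), np.float64(0.9408051543715562))
[556.14100321 -29.48914743 118.        ]
[509.96378143  54.73916799  79.        ]
[ 431.08138425 -151.95163849   12.        ]
[492.82910229 216.69562669  12.        ]
blk [553.92954625 187.67578094  70.        ]
blk [554.09715436 140.75093928  70.        ]
blk [511.60523736 186.50380462  70.        ]
blk [507.95653256 140.98193833  70.        ]
```

>>> drive_tool --rows "-150 -122 0 0.45; -150 -122 0 0.45; -150 -122 0 0.45; -150 -122 0 0.45; -150 -122 0 0.45" --grip 1

```text
clock: 0.52
eef_pos: [308.7, 392.7, 222.3]
ee_rot: [0.395, 0.919, -0.001, 0.0]
ft_force: [0.2, -0.5, 0.5]
finger_gap: 87.7
```

```bash
cat >> h.py <<'E'
from scipy.spatial.transform import Rotation as R
YAW=np.radians(80.5)
U=np.array([np.cos(YAW),np.sin(YAW),0]);V=np.array([-np.sin(YAW),np.cos(YAW),0])
BAR=np.array([481.7,-116.3,130]);O=BAR+128.6*U;O[2]=0
def to(p,yang):
    """delta in tool axes to world p with tool y at world angle yang deg"""
    s=status.state();M=R.from_quat(s['ee_rot']).as_matrix()
    d=M.T@(np.array(p)-s['eef_pos']);ya=np.degrees(np.arctan2(M[1,1],M[0,1]))
    print('t',s['clock'],'pos',s['eef_pos'].round(1),'yang',ya.round(1),'F',s['ft_force'].round(1),'gap',round(s['finger_gap'],1))
    print('delta',d.round(1),'turn',round(np.radians((ya-yang+180)%360-180),3))
def st():
    s=status.state();q=s['eef_pos']-O
    print('t',round(s['clock'],2),'clampxyz',round(q@U,1),round(q@V,1),round(q[2],1),'F clamp',(s['ft_force']@U).round(1),(s['ft_force']@V).round(1),s['ft_force'][2].round(1),'gap',round(s['finger_gap'],1))
E
python3 -c "
from h import *
to([556.5,-29.4,222],-9.5)"
```

```text
t 0.5167 pos [308.7 392.7 222.3] yang 43.5 F [ 0.2 -0.5  0.5] gap 87.7
delta [-476.8 -110.4    0.9] turn 0.924
```

>>> drive_tool --rows "-477 -110 0 0.92; -477 -110 0 0.92; -477 -110 0 0.92; -477 -110 0 0.92; -477 -110 0 0.92"

```text
clock: 0.93
eef_pos: [414.5, 214.7, 222.4]
ee_rot: [0.658, 0.753, -0.0, -0.0]
ft_force: [0.3, 0.1, -0.2]
finger_gap: 87.6
```

```bash
python3 -c "
from h import *
to([556.5,-29.4,180],-9.5)"
```

```text
t 0.9333 pos [414.5 214.7 222.4] yang 7.6 F [ 0.3  0.1 -0.2] gap 87.6
delta [-260.8  108.3   42.3] turn 0.299
```

>>> drive_tool --rows "-261 108 0 0.3; -261 108 0 0.3; -261 108 0 0.3; -261 108 0 0.3; -261 108 0 0.3"

```text
clock: 1.35
eef_pos: [520.2, 34.9, 222.3]
ee_rot: [0.762, 0.648, -0.0, -0.0]
ft_force: [1.0, 0.5, -0.6]
finger_gap: 87.7
```

```bash
python3 -c "
from h import *
to([556.5,-29.4,150],-9.5)"
```

```text
t 1.35 pos [520.2  34.9 222.3] yang -9.2 F [ 1.   0.5 -0.6] gap 87.7
delta [-57.6  46.2  72.3] turn 0.004
```

>>> drive_tool --rows "-58 46 30 0.004; -58 46 72 0.004; -58 46 72 0.004; -58 46 72 0.004; -58 46 72 0.004"

```text
clock: 1.77
eef_pos: [554.8, -27.8, 148.9]
ee_rot: [0.763, 0.646, -0.001, -0.002]
ft_force: [0.2, 0.2, 0.2]
finger_gap: 87.5
```

Run:
```python
from h import *
for n in('top','side'):
    img=optics.snapshot(n)
    crop(img,*((310,170,140,120,5) if n=='top' else (270,100,150,150,4)),f'pics/{n}1.png')
to([556.5,-29.4,92],-9.5)
```

```text
t 1.8667 pos [556.1 -26.8 152.6] yang -9.4 F [-0.7  0.3  1.2] gap 87.9
delta [-2.6  0.7 60.6] turn 0.002
```

View pics/top1.png

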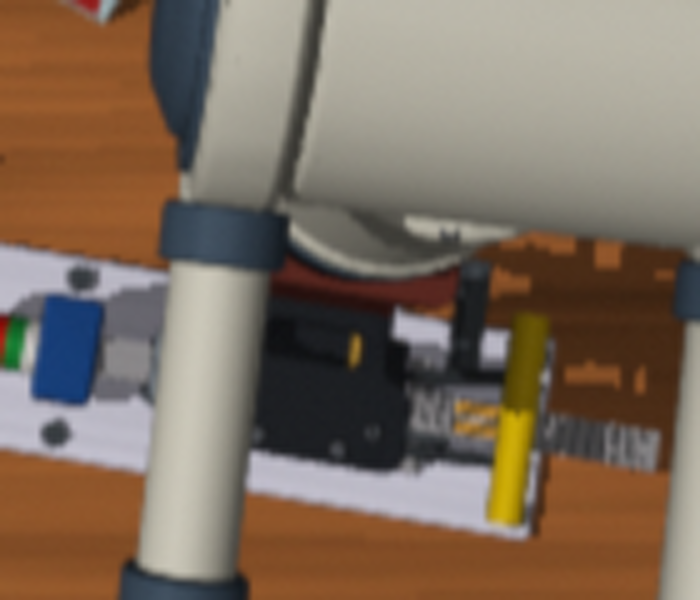

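View pics/side1.png

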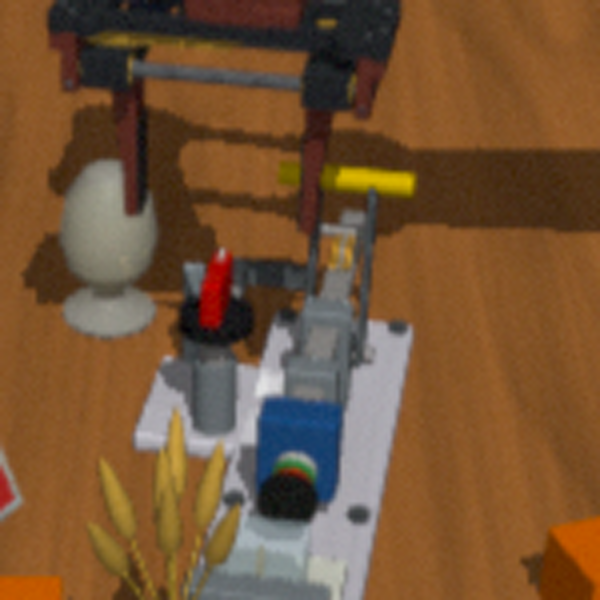

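>>> drive_tool --rows "-2.6 0.7 30 0; -2.6 0.7 57 0; -2.6 0.7 57 0; -2.6 0.7 57 0; -2.6 0.7 57 0" --grip 0.5

```text
clock: 2.28
eef_pos: [557.1, -29.6, 96.7]
ee_rot: [0.763, 0.647, 0.001, 0.001]
ft_force: [0.6, -0.1, 0.8]
finger_gap: 57.9
```

Run:
```python
from h import *
print(plane('top',417,198,0))
print(proj('side',status.state()['eef_pos']))
img=optics.snapshot('side');crop(img,270,100,150,150,4,'pics/side2.png')
to([556.5,-29.4,94],-9.5);st()
```

```text
[ 609.54247703 -161.63194937    0.        ]
[323.58251286 173.93032768]
t 2.3333 pos [557.4 -29.9  97. ] yang -9.4 F [-0.2  1.1  0.7] gap 53.9
delta [ 0.3 -1.   3. ] turn 0.002
t 2.33 clampxyz -30.9 -60.4 97.0 F clamp 1.0 0.4 0.7 gap 53.9
```

View pics/side2.png

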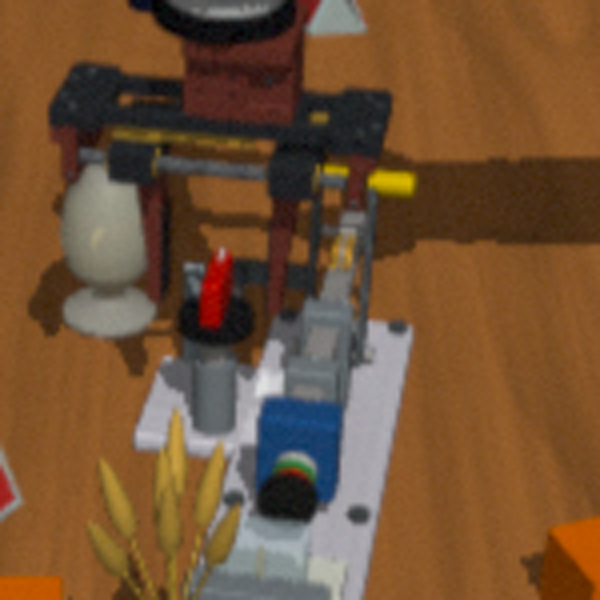

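>>> drive_tool --rows "0 -0.5 2.5 0; 0 -0.5 2.5 0; 0 -0.5 2.5 0; 0 -0.5 2.5 0; 0 -0.5 2.5 0" --grip 0 --newtons 35

```text
clock: 2.75
eef_pos: [555.7, -30.3, 91.4]
ee_rot: [0.763, 0.646, 0.0, 0.0]
ft_force: [-0.4, -0.3, -0.3]
finger_gap: 20.8
```

>>> drive_tool --rows "0 0 0 0; 0 0 0 0; 0 0 0 0"

```text
clock: 3.0
eef_pos: [556.8, -30.6, 91.4]
ee_rot: [0.763, 0.646, 0.001, 0.001]
ft_force: [4.5, -0.8, -1.8]
finger_gap: 11.9
```

Run:
```python
from h import *
st()
img=optics.snapshot('side');crop(img,270,100,150,150,4,'pics/side3.png')
```

```text
t 3.0 clampxyz -31.6 -59.9 91.4 F clamp 0.0 -4.6 -1.8 gap 11.9
```

View pics/side3.png

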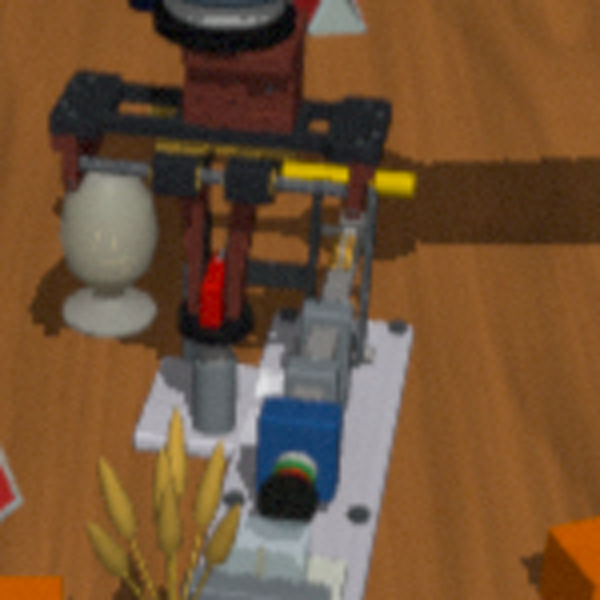

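The knob grip is pinched (gap 11.9 mm). Next I press it down.

>>> drive_tool --rows "0 0 3 0; 0 0 6 0; 0 0 8 0; 0 0 9 0; 0 0 9 0"

```text
clock: 3.47
eef_pos: [556.8, -30.5, 83.4]
ee_rot: [0.763, 0.646, 0.001, 0.001]
ft_force: [4.2, -0.8, 5.8]
finger_gap: 11.7
```

Run:
```python
from h import *
st()
```

```text
t 3.47 clampxyz -31.6 -59.9 83.4 F clamp -0.1 -4.2 5.8 gap 11.7
```

>>> drive_tool --rows "0 0 1.5 0; 0 0 1.5 -0.1; 0 0 1.5 -0.2; 0 0 1.5 -0.3; 0 0 1.5 -0.4"

```text
clock: 3.88
eef_pos: [557.5, -30.5, 82.7]
ee_rot: [0.617, 0.787, 0.002, 0.002]
ft_force: [6.7, -0.2, 6.5]
finger_gap: 12.0
```

Run:
```python
from h import *
st();to([556.8,-30.5,91.4],-9.5)
```

```text
t 3.88 clampxyz -31.5 -60.6 82.7 F clamp 0.9 -6.6 6.5 gap 12.0
t 3.8833 pos [557.5 -30.5  82.7] yang 13.7 F [ 6.7 -0.2  6.5] gap 12.0
delta [ 0.2 -0.6 -8.7] turn 0.406
```

>>> drive_tool --rows "0 0 0 -0.1; 0 0 0 -0.2; 0 0 0 -0.3; 0 0 0 -0.4; 0 0 0 -0.5"

```text
clock: 4.3
eef_pos: [558.3, -30.2, 83.0]
ee_rot: [0.404, 0.915, 0.002, 0.004]
ft_force: [9.1, -0.0, 6.1]
finger_gap: 12.2
```

>>> drive_tool --rows "0 0 0 -0.1; 0 0 0 -0.2; 0 0 0 -0.3; 0 0 0 -0.4; 0 0 0 -0.45"

```text
clock: 4.72
eef_pos: [558.7, -29.5, 83.2]
ee_rot: [0.189, 0.982, 0.001, 0.004]
ft_force: [10.4, 2.4, 5.5]
finger_gap: 12.2
```

Run:
```python
from h import *
st();to([556.8,-30.5,91.4],-9.5);print(status.state()['torque'])
img=optics.snapshot('side');crop(img,270,100,150,150,4,'pics/side4.png')
```

```text
t 4.72 clampxyz -30.2 -61.7 83.2 F clamp 4.1 -9.9 5.5 gap 12.2
t 4.7167 pos [558.7 -29.5  83.2] yang 68.2 F [10.4  2.4  5.5] gap 12.2
delta [ 1.4 -1.6 -8.2] turn 1.357
[ 0.48641694 -1.79045106 -0.06163761]
```

View pics/side4.png

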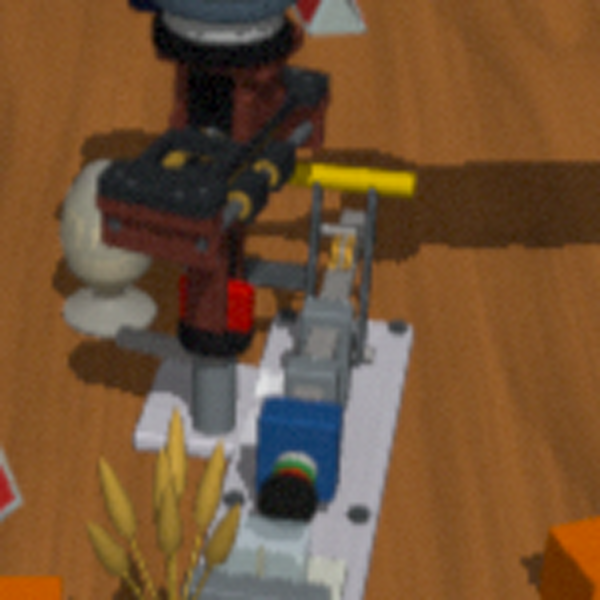

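>>> drive_tool --rows "0 0 0 -0.06; 0 0 0 -0.09; 0 0 0 -0.09; 0 0 0 -0.09"

```text
clock: 5.1
eef_pos: [558.6, -29.4, 83.2]
ee_rot: [0.148, 0.989, 0.001, 0.004]
ft_force: [9.5, 3.5, 6.1]
finger_gap: 12.7
```

Run:
```python
from h import *
st();to([556.8,-30.5,91.4],-9.5);print(status.state()['torque'])
```

```text
t 5.1 clampxyz -30.2 -61.5 83.2 F clamp 5.0 -8.8 6.1 gap 12.7
t 5.1 pos [558.6 -29.4  83.2] yang 73.0 F [9.5 3.5 6.1] gap 12.7
delta [ 1.4 -1.5 -8.3] turn 1.44
[ 0.52660187 -1.7392027  -0.73195988]
```

>>> drive_tool --rows "0 0 -3 0; 0 0 -6 0; 0 0 -8 0; 0 0 -8 0"

```text
clock: 5.43
eef_pos: [558.5, -29.4, 90.6]
ee_rot: [0.148, 0.989, 0.001, 0.004]
ft_force: [11.2, 2.9, 1.9]
finger_gap: 12.8
```

>>> drive_tool --rows "0 0 0 0; 0 0 0 0; 0 0 0 0; 0 0 -40 0; 0 0 -75 0" --grip 0.6

```text
clock: 5.85
eef_pos: [553.0, -30.1, 160.9]
ee_rot: [0.147, 0.989, -0.0, -0.004]
ft_force: [0.5, 0.2, 1.7]
finger_gap: 42.5
```

Run:
```python
from h import *
st()
img=optics.snapshot('side');crop(img,270,100,150,150,4,'pics/side5.png')
for n in('top',):
    img=optics.snapshot(n);crop(img,310,170,140,120,5,'pics/top5.png')
```

```text
t 5.85 clampxyz -31.8 -56.1 160.9 F clamp 0.2 -0.4 1.7 gap 42.5
```

View pics/side5.png

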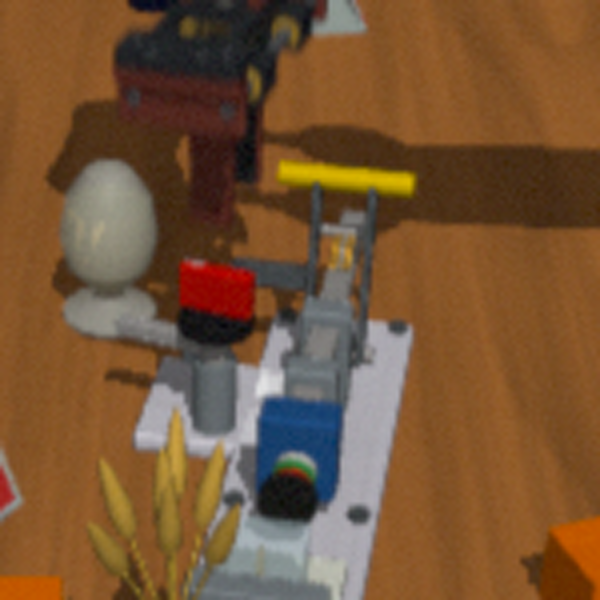

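Run:
```python
from h import *
to(O-180*U+[0,0,165],80.5)
```

```text
t 5.95 pos [557.2 -30.6 169.8] yang 73.0 F [ 0.5 -0.9  1.6] gap 50.1
delta [  40.6 -154.9    4.3] turn -0.13
```

>>> drive_tool --rows "41 -155 0 -0.13; 41 -155 0 -0.13; 41 -155 0 -0.13; 41 -155 0 -0.13; 41 -155 0 -0.13" --grip 0 --newtons 30

```text
clock: 6.37
eef_pos: [467.4, -171.1, 162.3]
ee_rot: [0.086, 0.996, -0.001, -0.002]
ft_force: [-1.4, -0.2, -0.2]
finger_gap: 22.9
```

Run:
```python
from h import *
img=optics.snapshot('side');crop(img,270,80,150,150,4,'pics/side6.png')
img=optics.snapshot('top');crop(img,240,190,210,100,3.8,'pics/top6.png')
to(O-180*U+[0,0,115],80.5)
```

```text
t 6.4667 pos [ 470.  -167.3  162.5] yang 80.3 F [ 0.5 -0.1 -0.8] gap 14.8
delta [-3.2  0.8 47.5] turn -0.003
```

View pics/side6.png

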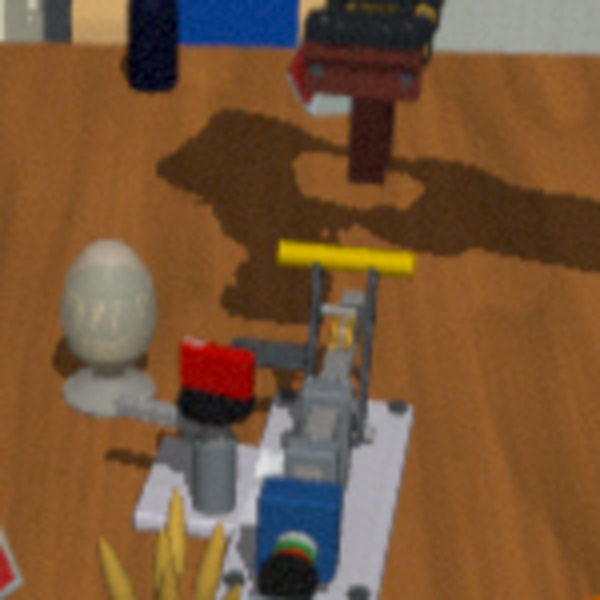

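View pics/top6.png

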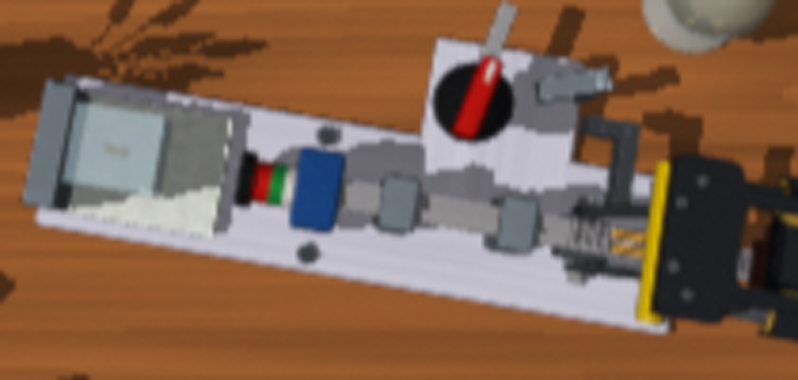

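>>> drive_tool --rows "-3 0 40 0; -3 0 47 0; -3 0 47 0; -3 10 47 0; -3 20 47 0"

```text
clock: 6.88
eef_pos: [478.1, -146.3, 117.8]
ee_rot: [0.083, 0.997, 0.0, 0.0]
ft_force: [-0.7, -0.2, 0.9]
finger_gap: 0.6
```

Run:
```python
from h import *
st()
```

```text
t 6.88 clampxyz -158.8 -1.4 117.8 F clamp -0.3 0.7 0.9 gap 0.6
```

>>> drive_tool --rows "0 8 0 0; 0 14 0 0; 0 20 0 0; 0 26 0 0; 0 30 0 0"

```text
clock: 7.3
eef_pos: [483.0, -118.2, 118.2]
ee_rot: [0.083, 0.997, -0.001, 0.001]
ft_force: [-1.0, -5.5, 4.4]
finger_gap: 0.4
```

```bash
cat >> h.py <<'E'
def look(k,side=True):
    st()
    a=optics.snapshot('top');crop(a,240,195,190,90,4.2,f'pics/t{k}.png')
    for c,b in cols(a).items():
        for q in blobs(a,b,8):
            if 235<q[0][0]<450 and 200<q[0][1]<290: print(c,q[0],q[1])
E
python3 -c "
from h import *
look(1)"
```

```text
t 7.3 clampxyz -130.3 -1.6 118.2 F clamp -5.6 0.1 4.4 gap 0.4
yellow [403.5 269.2] [401, 266, 6, 7, 39]
red [364.4 216.8] [359, 205, 12, 21, 112]
red [307.2 237.5] [305, 233, 5, 10, 35]
blue [322.  239.2] [316, 229, 13, 21, 215]
```

View pics/t1.png

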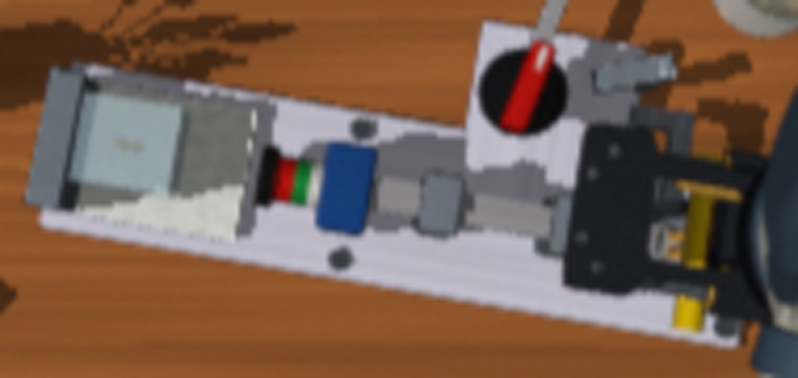

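>>> drive_tool --rows "0 6 0 0; 0 11 0 0; 0 16 0 0; 0 18 0 0; 0 18 0 0"

```text
clock: 7.77
eef_pos: [485.8, -100.5, 117.6]
ee_rot: [0.083, 0.997, -0.001, 0.001]
ft_force: [-0.4, -5.1, 3.0]
finger_gap: 0.3
```

```bash
python3 -c "
from h import *
look(2)"
```

```text
t 7.77 clampxyz -112.4 -1.4 117.6 F clamp -5.1 -0.5 3.0 gap 0.3
yellow [393.7 267.4] [391, 264, 6, 8, 37]
red [364.4 216.8] [359, 205, 12, 21, 112]
red [302.9 237.1] [301, 233, 5, 9, 34]
blue [317.8 238.5] [312, 229, 13, 21, 217]
```

View pics/t2.png

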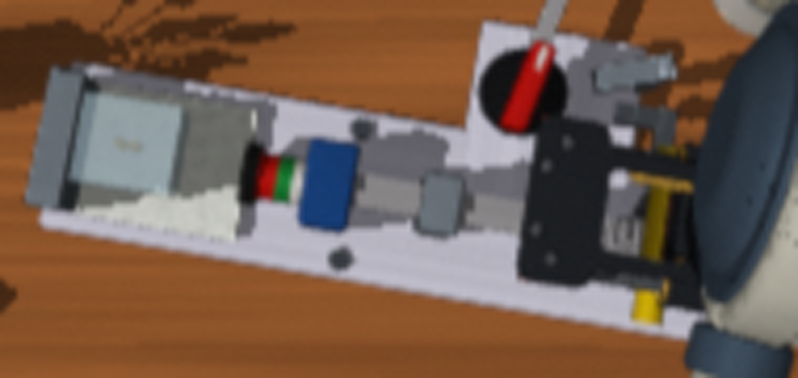

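>>> drive_tool --rows "0 -15 0 0; 0 -30 0 0; 0 -42 0 0; 0 -42 0 0; 0 -42 0 0"

```text
clock: 8.23
eef_pos: [478.3, -141.3, 116.3]
ee_rot: [0.083, 0.997, 0.001, -0.0]
ft_force: [0.0, 0.1, -0.3]
finger_gap: 0.3
```

```bash
python3 -c "
from h import *
look(3)
img=optics.snapshot('side');crop(img,270,80,150,150,4,'pics/side7.png')
"
```

```text
t 8.23 clampxyz -153.8 -0.8 116.3 F clamp 0.1 0.0 -0.3 gap 0.3
yellow [410.7 270.8] [408, 268, 6, 7, 38]
red [364.4 216.8] [359, 205, 12, 21, 112]
red [302.9 237.1] [301, 233, 5, 9, 34]
blue [317.8 238.5] [312, 229, 13, 21, 217]
```

View pics/side7.png

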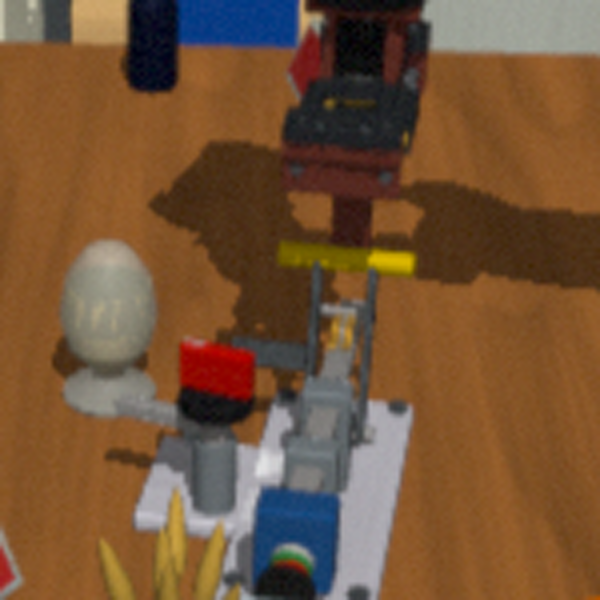

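View pics/t3.png

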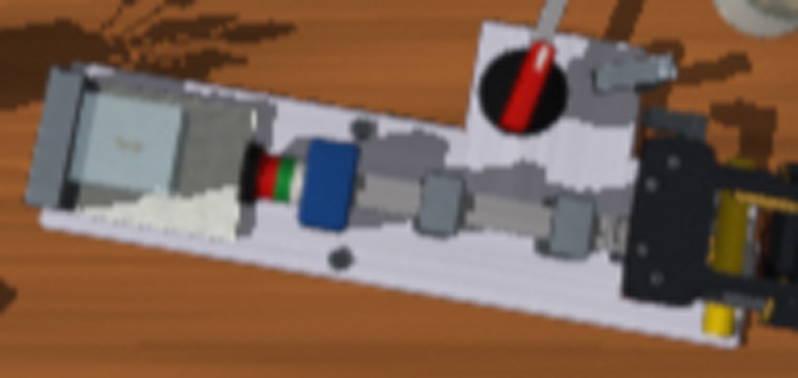

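>>> drive_tool --rows "0 9 0 0; 0 18 0 0; 0 27 0 0; 0 36 0 0; 0 41 0 0"

```text
clock: 8.75
eef_pos: [485.6, -100.5, 117.7]
ee_rot: [0.083, 0.997, -0.001, 0.001]
ft_force: [-1.3, -5.7, 2.6]
finger_gap: 0.2
```

```bash
python3 -c "
from h import *
look(4)
"
```

```text
t 8.75 clampxyz -112.4 -1.3 117.7 F clamp -5.8 0.3 2.6 gap 0.2
yellow [394.  267.6] [391, 264, 6, 8, 34]
red [364.4 216.8] [359, 205, 12, 21, 112]
red [297.6 235.5] [296, 231, 5, 10, 34]
blue [312.2 237.7] [306, 228, 14, 21, 217]
```

View pics/t4.png

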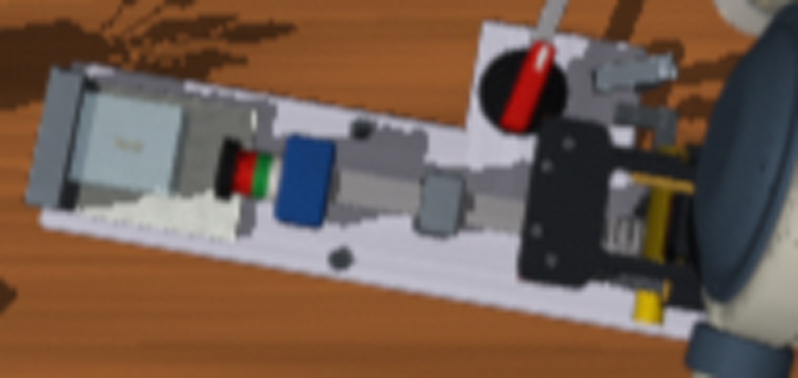

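>>> drive_tool --rows "0 -15 0 0; 0 -30 0 0; 0 -42 0 0; 0 -42 0 0; 0 -42 0 0"

```text
clock: 9.22
eef_pos: [478.3, -142.0, 116.4]
ee_rot: [0.083, 0.997, 0.001, -0.0]
ft_force: [-0.0, -0.0, -0.0]
finger_gap: 0.6
```

>>> drive_tool --rows "0 9 0 0; 0 18 0 0; 0 27 0 0; 0 36 0 0; 0 41 0 0"

```text
clock: 9.63
eef_pos: [485.5, -101.3, 117.7]
ee_rot: [0.083, 0.997, -0.001, 0.001]
ft_force: [-1.8, -6.2, 3.0]
finger_gap: 0.5
```

```bash
python3 -c "
from h import *
look(5)
"
```

```text
t 9.63 clampxyz -113.2 -1.3 117.7 F clamp -6.4 0.8 3.0 gap 0.5
yellow [394.3 267.7] [392, 264, 6, 8, 36]
red [364.4 216.8] [359, 205, 12, 21, 112]
red [292.1 234.7] [290, 230, 5, 10, 36]
blue [306.7 236.7] [300, 226, 14, 22, 223]
```

View pics/t5.png

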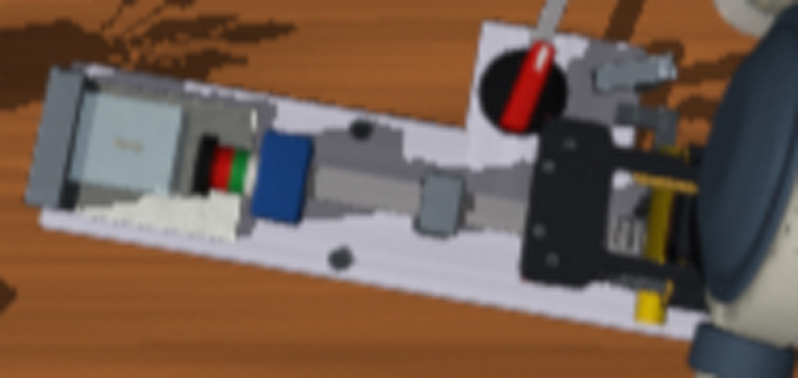

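>>> drive_tool --rows "0 -15 0 0; 0 -30 0 0; 0 -42 0 0; 0 -42 0 0; 0 -42 0 0"

```text
clock: 10.1
eef_pos: [478.1, -142.9, 116.4]
ee_rot: [0.083, 0.997, 0.001, -0.0]
ft_force: [-0.5, 0.2, 0.1]
finger_gap: 0.1
```

>>> drive_tool --rows "0 9 0 0; 0 18 0 0; 0 25 0 0; 0 30 0 0; 0 34 0 0"

```text
clock: 10.52
eef_pos: [484.2, -109.5, 117.8]
ee_rot: [0.083, 0.997, -0.001, 0.001]
ft_force: [-2.3, -5.2, 4.3]
finger_gap: 0.6
```

```bash
python3 -c "
from h import *
look(6)
"
```

```text
t 10.52 clampxyz -121.4 -1.3 117.8 F clamp -5.5 1.4 4.3 gap 0.6
yellow [398.7 268.3] [396, 265, 6, 7, 36]
red [364.4 216.8] [359, 205, 12, 21, 112]
red [288.5 234.2] [286, 230, 6, 10, 33]
blue [302.8 235.9] [297, 226, 13, 21, 222]
```

View pics/t6.png

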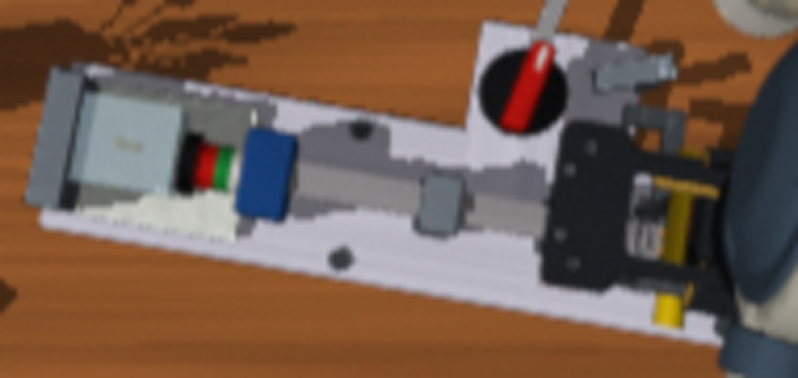

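>>> drive_tool --rows "0 3 0 0; 0 6 0 0; 0 8 0 0; 0 8 0 0"

```text
clock: 10.9
eef_pos: [485.4, -102.0, 117.6]
ee_rot: [0.083, 0.997, -0.001, 0.001]
ft_force: [-1.0, -5.6, 3.9]
finger_gap: 0.5
```

```bash
python3 -c "
from h import *
look(7)
"
```

```text
t 10.9 clampxyz -113.9 -1.3 117.6 F clamp -5.7 0.1 3.9 gap 0.5
yellow [394.7 268. ] [392, 265, 6, 7, 36]
red [364.4 216.8] [359, 205, 12, 21, 112]
red [287.2 233.9] [285, 229, 5, 11, 35]
blue [301.2 235.7] [295, 226, 14, 21, 219]
```

View pics/t7.png

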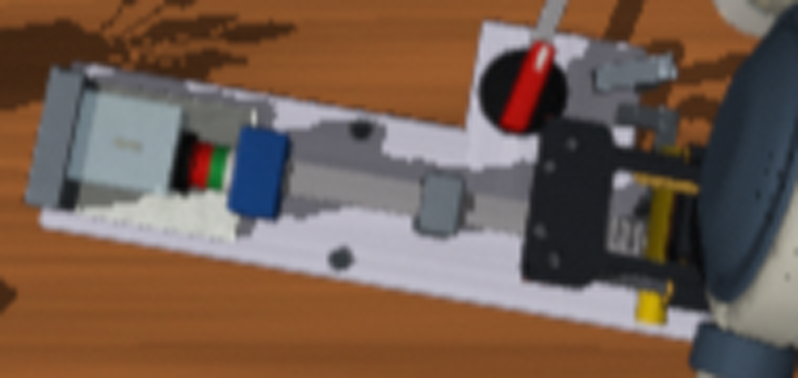

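>>> drive_tool --rows "0 -15 0 0; 0 -30 0 0; 0 -41 0 0; 0 -41 0 0; 0 -41 0 0"

```text
clock: 11.37
eef_pos: [478.3, -141.8, 116.4]
ee_rot: [0.083, 0.997, 0.001, -0.0]
ft_force: [0.3, 0.4, -0.4]
finger_gap: 0.3
```

>>> drive_tool --rows "0 9 0 0; 0 18 0 0; 0 24 0 0; 0 28 0 0; 0 28 0 0"

```text
clock: 11.78
eef_pos: [483.2, -114.9, 118.3]
ee_rot: [0.083, 0.997, -0.002, 0.001]
ft_force: [-2.3, -5.6, 4.4]
finger_gap: 0.8
```

```bash
python3 -c "
from h import *
look(8)
"
```

```text
t 11.78 clampxyz -126.9 -1.2 118.3 F clamp -5.9 1.3 4.4 gap 0.8
yellow [401.6 269.1] [399, 266, 6, 7, 39]
red [364.4 216.8] [359, 205, 12, 21, 112]
red [287.2 233.9] [285, 229, 5, 11, 35]
blue [298.4 235.1] [292, 225, 14, 22, 226]
```

View pics/t8.png

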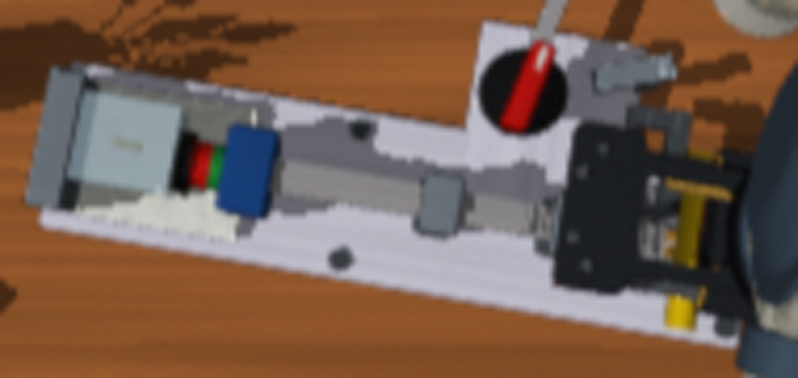

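>>> drive_tool --rows "0 2 0 0; 0 4 0 0; 0 5 0 0; 0 5 0 0; 0 5 0 0"

```text
clock: 12.25
eef_pos: [484.0, -110.8, 118.4]
ee_rot: [0.083, 0.997, -0.002, 0.001]
ft_force: [-3.7, -8.9, 5.9]
finger_gap: 0.3
```

```bash
python3 -c "
from h import *
look(9)
a=optics.snapshot('top');crop(a,275,215,50,40,14,'pics/z9.png')
a=optics.snapshot('side');crop(a,315,180,60,60,9,'pics/zs9.png')
"
```

```text
t 12.25 clampxyz -122.8 -1.3 118.4 F clamp -9.4 2.2 5.9 gap 0.3
yellow [399.4 268.5] [397, 265, 6, 8, 37]
red [364.4 216.8] [359, 205, 12, 21, 112]
red [287.2 233.9] [285, 229, 5, 11, 35]
blue [297.7 235. ] [291, 225, 14, 22, 225]
```

View pics/z9.png

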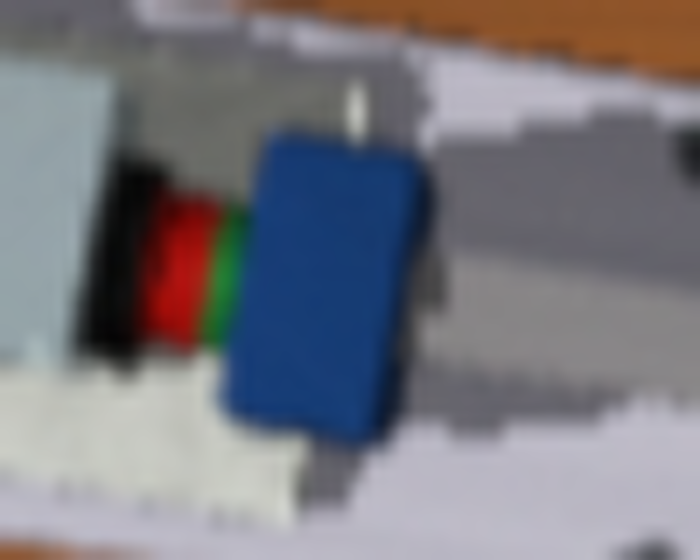

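View pics/zs9.png

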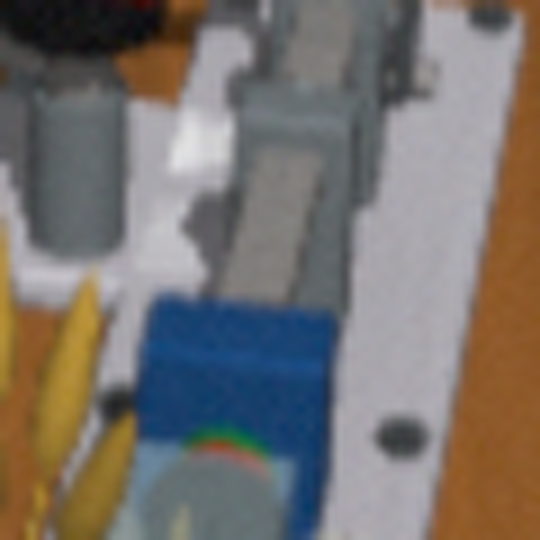

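>>> drive_tool --rows "0 1 0 0; 0 2 0 0; 0 3 0 0; 0 3 0 0; 0 3 0 0"

```text
clock: 12.82
eef_pos: [484.4, -108.1, 118.5]
ee_rot: [0.083, 0.997, -0.002, 0.001]
ft_force: [-4.1, -9.4, 6.6]
finger_gap: 0.3
```

```bash
python3 -c "
from h import *
look(10)
a=optics.snapshot('top');crop(a,275,215,50,40,14,'pics/z10.png')
def cl(p): q=p-O; return round(q@U,1)
# boundaries (px) along plunger axis, row ~ 284/14
for n,u,v,z in [('redblack',145,284,62),('redgreen',210,284,62),('mouth(top edge)',240,284,79)]:
    print(n,cl(plane('top',275+u/14,215+v/14,z)))
"
```

```text
t 12.82 clampxyz -120.0 -1.3 118.5 F clamp -10.0 2.4 6.6 gap 0.3
yellow [397.8 268.2] [395, 265, 6, 7, 36]
red [364.4 216.8] [359, 205, 12, 21, 112]
red [287.2 233.9] [285, 229, 5, 11, 35]
blue [297.  234.8] [291, 225, 14, 21, 226]
redblack 124.5
redgreen 114.9
mouth(top edge) 109.1
```

View pics/z10.png

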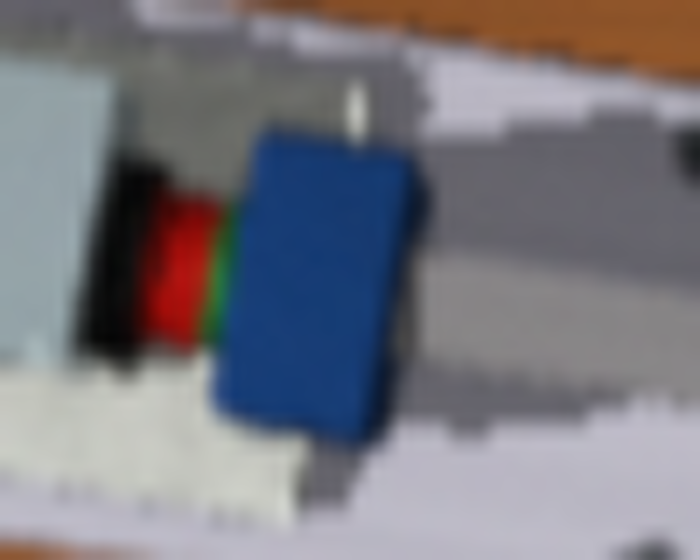

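>>> drive_tool --rows "0 0 0 0; 0 0 0 0; 0 0 0 0; 0 0 0 0; 0 0 0 0"

```text
clock: 13.33
eef_pos: [484.4, -108.1, 118.4]
ee_rot: [0.083, 0.997, -0.002, 0.001]
ft_force: [-3.3, -8.5, 5.8]
finger_gap: 0.6
```

```bash
python3 -c "
from h import *
look(11)
cv2.imwrite('pics/end.png',optics.snapshot('top')[:,:,::-1])
"
```

```text
t 13.33 clampxyz -120.0 -1.3 118.4 F clamp -8.9 1.9 5.8 gap 0.6
yellow [397.9 268.1] [395, 265, 6, 7, 35]
red [364.4 216.8] [359, 205, 12, 21, 112]
red [287.2 233.9] [285, 229, 5, 11, 35]
blue [297.  234.9] [291, 225, 14, 21, 225]
```

View pics/t11.png

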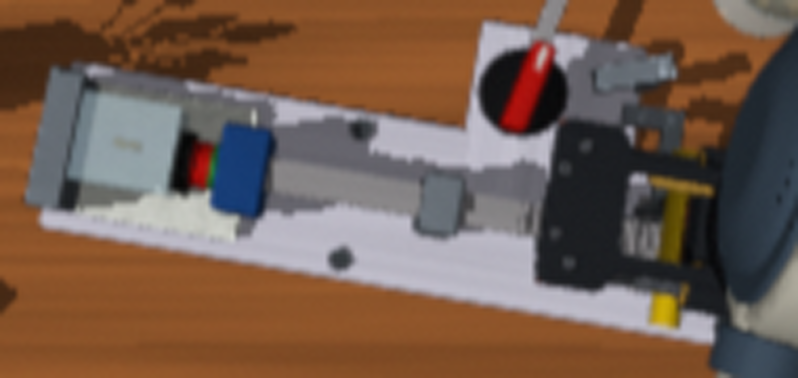

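View pics/end.png

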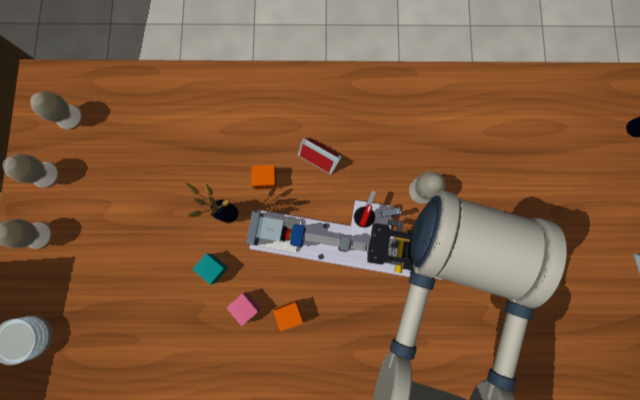

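```bash
python3 -c "
from bench import order
print(order.sign_off())"
```

```text
the job is handed in; nothing more can be done
None
```

The specimen is clamped against the anvil with the jaw in the green band, and the arm was still pushing on the trigger when I handed in at about 13.4 s.

- **Lock knob:** I pinched it, pressed it about 8 mm down and turned it anticlockwise until the twisting torque rose sharply at the end stop. I then let it up, and the pictures show it raised with the bolt clear of the gate.
- **Pumping:** I pushed the yellow bar with the closed fingers for four strokes. A fifth stroke was stopped partway and held. After each of the four, the fingers backed off until they read no force. I checked a picture after the first return, and the bar was back at rest.

**Last checks**
- **Gauge:** about 9 to 10 mm from the top picture, against a green band of 6 to 14 mm. A thin green strip still showed between the jaw mouth and the red.
- **Block:** neither the red band nor the block moved in the top view during the last 8 to 9 mm of jaw travel, so the block is seated on the anvil.
- **Steadiness:** the jaw did not move during about 0.4 s of holding.
- **Force:** 8.9 to 10 N along the clamp. This is the check that fits least well: it is at the low end of the 9 to 14 N expected in green, and suggests a little less plunger travel than the picture.
- **Bystanders:** the jar, the cards, the bottle and the coloured blocks look unmoved in the last top picture.

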